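# Load a ringed pellet into the bench reader and start the reading

## Task

A pressed sample in its steel ring lies face up on the deck of the bench reader. With the fingertips push the ring by its edge, never lifting or tipping it and keeping off the pressed brown face, until it drops flat into the round recess; then push the hinged measuring head over until it is fully shut on the deck, and press the green start key all the way down and let it go. Leave the bottle, the red-capped marker and the vial rack where they are.

Things in the scene. Friction and masses are not known exactly. Their poses are not given: they have to be found in the camera images.
- pellet_center (a point): centre of the loose sample disc (half-way up): steel ring 51 mm in diameter and 8 mm high, filled with pressed brown powder whose round face, 39 mm across, stands 0.6 mm above the ring; about 60 g. It starts lying flat on the reader's deck, on the near side of the recess.
- reader: white bench reader, fixed, 170 (x) x 210 (y) mm; origin at the centre of its underside on the worktop, x to its back, y to its left, z up. Its flat grey deck, 58 mm above the worktop, spans x -80 to +80, y -44 to +100 mm. The strip to the right of the deck (y -105 to -49 mm) is lower, 36 mm high, and carries the display and the start key.
- recess (a point): centre of the floor of the round recess in the deck, at reader x +10, y +28, z 51 mm: 55 mm in diameter, 7 mm deep, flat floor, small chamfer at the mouth. The seated disc stands 1 mm proud of the deck.
- head_hinge (a point): middle of the hinge axis of the measuring head, at reader x +64, y +28, z 65 mm, parallel to reader y.
- head (a joint): hinge angle of the grey measuring head, rad: 0 = shut, lying over the recess; it starts open, leaning back a little past upright (1.65 to 1.9). A stiff hinge (0.14 N m of friction) holds the head at any angle. A disc that is not down in the recess stops it from shutting.
- head_edge (a point): point on the head's outer (top) face, in its middle, 85 mm from the hinge axis, turns with the head. Shut, the 100 mm wide head reaches 92 mm from the axis to reader -x, underside 3 mm above the deck, top 17 mm above the axis; a black tab, 36 mm wide, runs on to 105 mm; a round lamp cover, 52 mm across, 6 mm high, lies on the top 54 mm from the axis.
- start_top (a point): centre of the top of the green start key, 22 mm in diameter, a spring push key on the strip to the right of the deck; at rest its top is 56 mm above the worktop.
- start (a joint): travel of the start key, m: 0 = up, 0.004 = fully down (about 4 N); it springs back.
- bottle: small brown bottle with black cap, 56 mm across, 112 mm high; bystander, origin at the centre of its underside.
- marker: white marker pen with red cap, 138 mm long, lying along its own y; bystander, origin at the middle of its underside.
- rack: blue open vial rack, 70 (x) x 136 (y) x 24 mm, with four vials 35 mm high; bystander, origin at the centre of its underside.
There are look-alikes about, which are no part of the job. Of the things that look like the part that bears pellet_center, the smallest one is meant.

How it is judged:
On the way, in this order (a step that is already met when the one before it is completed fails the run):
1. the disc has dropped and lies flat on the floor of the recess (horizontal distance between pellet_center and recess below 0.004 m and height (world z) of pellet_center below 0.0565 m and angle between pellet_center's own z axis and vertical below 0.06 rad), for 0.2 s.
2. the measuring head is fully shut (value of joint head below 0.04 rad), for 0.2 s.
3. the start key is pressed down (value of joint start above 0.003 m and value of joint head below 0.04 rad), for 0.05 s.
At the end, for the whole second after the job is handed in: the disc lies flat in the recess (centre within 4 mm of the recess's, no more than 1.5 mm above its seated height, tilt under 0.06 rad), the measuring head is shut (under 0.04 rad) and the start key is up again (all of step 1 and value of joint head below 0.04 rad and value of joint start below 0.001 m); the robot touches nothing.
It fails at once if the disc is lifted more than 6 mm off the deck or tipped by more than 0.5 rad (height (world z) of pellet_center above 0.068 m or angle between pellet_center's own z axis and vertical above 0.5 rad).
It fails at once if the fingers press on the pressed face (contact force between the fingers and pellet_c1 above 2 N).
It fails at once if the bottle is shifted or knocked over (distance of bottle from where it was at the start of the episode above 0.02 m or angle between bottle's own z axis and vertical above 0.3 rad).
It fails at once if the red-capped marker is shifted (distance of marker from where it was at the start of the episode above 0.02 m).
It fails at once if the vial rack is shifted (distance of rack from where it was at the start of the episode above 0.02 m).
It also fails if it takes over 61 s, if anything falls off the work surface, if the arm or the gripper's body presses on something with over 40 N, if the wrist force passes 120 N, or if a joint passes its speed limit or range.

## Robot

A 7-joint arm with a two-finger parallel gripper is mounted at the origin on a cart in front of the work surface, level with it; the furniture and walls round the work are solid. World frame = base frame: x ahead of the robot, y to its left, z up, the work surface at z = 0. Lengths are in m, angles in rad, forces in N, time in s.
With the tool pointing down it reaches from about 0.425 to 1.025 m from the base axis. Payload 9.4 kg.
Tool frame: the origin (TCP) lies at the very end of the fingers, on their centre line; the grasp point (between the pads) lies 19 mm behind it; z points along the fingers, y is the line along which they close (so a half turn about z gives the same grasp; the last joint's range is limited). The gripper opens to 93 mm and grips with 3 to 60 N. Pads are 15 mm wide; open, the fingers measure 128 mm over their backs; the gripper's body (75 mm by 188 mm) begins 65 mm behind the grasp point.
Start: joints at [-1.347, 0.599, -0.003, 1.599, 0.002, 0.943, -0.08], TCP at [0.215, 0.692, 0.219] pointing down, gripper open.
Joint ranges: [-2.57, 2.57], [-0.35, 1.97], [-1.29, 1.29], [0.11, 2.56], [-1.05, 4.19], [0.11, 1.86], [-2.63, 2.63]. Speed limits (rad/s): [2.22, 2.22, 3.01, 3.01, 3.14, 3.14, 3.14].

## Interface

Orientations are given as a rotation vector (axis times angle).
In Python, from station import read_state, camera, get_calibration, finish_job gives the robot as it stands.
- The arm moves only by the shell command python3 -m handwheel 'ROWS' [OPENING] [FORCE]. ROWS is JSON, a list of rows, each an object of numbers: "tx", "ty", "tz": the shift along the world's x, y, z in cm; "turn": the turn about the world's z in degrees. In form: [{"tx": .., "ty": .., "tz": .., "turn": ..}, ...]. A call has exactly 5 rows; each row is the pose to reach, as a shift and turn from the pose commanded when the call began; what a row does not reach only later rows make up. A row lasts 1/10 s, in which the tool goes at most 50 mm and 8.59 degrees, less where a joint would pass 70% of its speed; a pose out of reach is approached as far as the arm can. A call with a gripper value outside its range is refused whole. OPENING is the opening, from 0 (shut) to 1 (fully open), set as the call begins (- or left out, the last holds). The fingers move at their own pace and stop on an object; FORCE is the grip in N (left out, the last holds). Time passes only in rows, so rows that repeat a pose let the fingers close, or fill a call up. It gives the time, the measured TCP pose, the force, the opening and the grip force at its end, in the units of the state.
- read_state(): the state, without advancing time (a new reading comes with each control period).
- camera(name): name is "scene" or "top" or "wrist"; returns the picture (400x640x3 uint8, red, green, blue); there is no depth.
- get_calibration(name): a dict with "intrinsics" (3x3 intrinsics, pixels), "k1" (the pictures are not rectified: a ray, as slopes to the right and down, at radius r is drawn at 1 + k1 r^2 times it, then the intrinsics apply), "world_to_cam" (4x4, takes a point from world to camera coordinates). Camera axes: x right, y up, looking along -z (the intrinsics and any distortion apply to the point x, -y, -z); pixel columns grow to the right and rows downward; lengths in m; the calibration is good to about 2 mm. A picture is of the moment at which its call begins: read the wrist's pose just before it. get_calibration takes no time and is no camera call; for the wrist camera it gives the pose at the moment of the call.
- finish_job(): hands the job in; it is judged then, once.
The state is a dict: "time_s": time; "joint_positions": joint angles; "joint_vel": joint speeds; "tau": joint torques, N m; "ee_pos": TCP position; "ee_rot": TCP orientation; "ft_force": force on the tool from outside, world axes, zero at the start; "moment": the same for the moment, N m; "width": finger opening in m; "gripper_force": force on a finger pad.
Only numpy, scipy, OpenCV 4.12 (cv2) and the standard library are available. Lean on these libraries where they do the work, as an engineer would, in place of code of your own. Each camera call takes 0.05 s, during which the arm holds its last target. There are 200 camera calls.

## Working session

There is one attempt and no reset: what is moved stays moved. The work goes in short steps, Python scripts to look and compute and a shell command to move; the robot and the scene stay as the last step left them, time stands still between calls to the robot, and variables do not carry over. Pictures are saved under pics/ and viewed, at most 11 in all, crops included, and the job is handed in when it is done.

```bash
mkdir -p pics; cat > h.py <<'E'
import numpy as np, cv2
from station import *
def snap(n,f=None):
    c=get_calibration(n); im=camera(n)
    if f: cv2.imwrite('pics/'+f,im[:,:,::-1])
    return im,c
def ray(c,px):
    K=np.array(c['intrinsics']);k=c['k1'];T=np.array(c['world_to_cam'])
    p=cv2.undistortPoints(np.array([[px]],float),K,np.array([k,0,0,0,0.]))[0,0]
    d=T[:3,:3].T@np.array([p[0],-p[1],-1]); return -T[:3,:3].T@T[:3,3],d
def onz(c,px,z):
    o,d=ray(c,px); return o+d*(z-o[2])/d[2]
def proj(c,P):
    K=np.array(c['intrinsics']);k=c['k1'];T=np.array(c['world_to_cam'])
    q=T[:3,:3]@np.array(P)+T[:3,3]; s=np.array([q[0],-q[1]])/-q[2]; s=s*(1+k*s@s)
    return K[:2,:2]@s+K[:2,2]
E
python3 - <<'E'
from h import *
for n in('scene','top'): 
    im,c=snap(n,n+'0.png'); print(n,c)
s=read_state();print(s['ee_pos'],s['ee_rot'],s['width'],s['time_s'])
E
```

```text
scene {'intrinsics': array([[462.24627111,   0.        , 309.76331289],
       [  0.        , 462.24627111, 205.09712402],
       [  0.        ,   0.        ,   1.        ]]), 'k1': -0.051937529528909246, 'world_to_cam': array([[ 0.75449954, -0.65629878, -0.00153721, -0.39476447],
       [ 0.27916649,  0.31881611,  0.90577169, -0.24633704],
       [-0.59396677, -0.68383346,  0.42376323, -0.72711416],
       [ 0.        ,  0.        ,  0.        ,  1.        ]])}
top {'intrinsics': array([[451.39611434,   0.        , 319.97872301],
       [  0.        , 451.39611434, 201.25453319],
       [  0.        ,   0.        ,   1.        ]]), 'k1': -0.11640622910670197, 'world_to_cam': array([[-0.00153687, -0.9998268 , -0.01854771,  0.04458172],
       [ 0.99588876, -0.00321019,  0.09052779, -0.54657392],
       [-0.09057165, -0.01833233,  0.9957212 , -0.98826119],
       [ 0.        ,  0.        ,  0.        ,  1.        ]])}
[0.21469423 0.69203289 0.21781722] [-4.70609912e-01 -3.10606908e+00  2.25873737e-03] 0.09303573432790216 0.1
```

View pics/scene0.png

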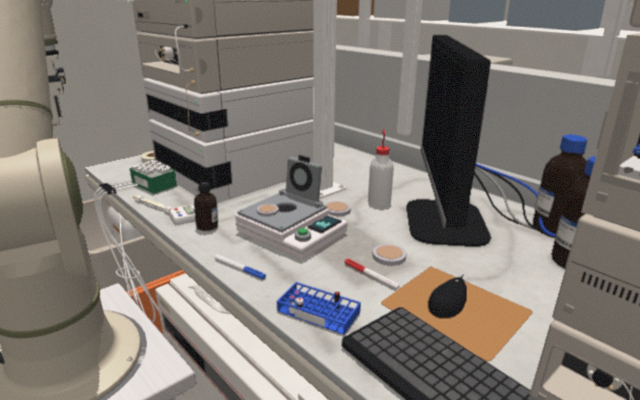

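View pics/top0.png

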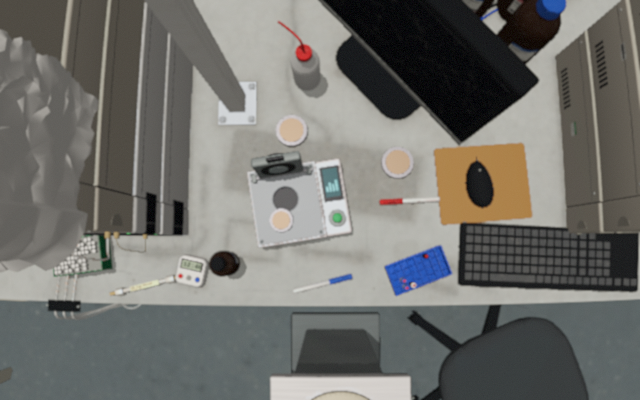

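Candidates for the disc in the top view are (280,220) on the deck, (291,130) behind the reader and (397,162) to its right. By the description, the one on the deck is meant. The scene view agrees: the discs are at (267,210) on the deck, (338,208) and (389,254). The head stands open at the back, and the green key is at top (337,217). Next is a close crop.

```bash
python3 - <<'E'
from h import *
im,c=snap('top'); s,cs=snap('scene')
a=cv2.resize(im[110:260,230:420,::-1],None,fx=4,fy=4,interpolation=cv2.INTER_CUBIC)
cv2.imwrite('pics/crop.png',a[:600,:760])
def blobs(im,lo,hi,amin):
    h=cv2.cvtColor(im,cv2.COLOR_RGB2HSV); m=cv2.inRange(h,lo,hi)
    n,l,st,ce=cv2.connectedComponentsWithStats(m)
    return [(ce[i],st[i,2:5]) for i in range(1,n) if st[i,4]>=amin]
for nm,I,C in(('top',im,c),('scene',s,cs)):
    print(nm,'brown')
    for ce,st in blobs(I,(5,50,120),(20,150,255),60):
        if st[2]<900: print(ce.round(1),st,onz(C,ce,.0666).round(4),onz(C,ce,.0086).round(4))
    print('green')
    for ce,st in blobs(I,(45,100,60),(80,255,255),30): print(ce.round(1),st,onz(C,ce,.056).round(4))
E
```

```text
top brown
[291.1 129.6] [ 23  22 400] [0.7011 0.1057 0.0666] [0.7159 0.1106 0.0086]
[397.4 161.7] [ 24  24 425] [ 0.6287 -0.1259  0.0666] [ 0.6391 -0.1349  0.0086]
[280.6 219.8] [ 16  16 197] [0.5031 0.1273 0.0666] [0.506  0.1334 0.0086]
green
[337.  217.4] [ 7  8 51] [0.5085 0.0058 0.056 ]
scene brown
[336.6 205.9] [ 21   9 152] [0.6298 0.0258 0.0666] [0.7167 0.1137 0.0086]
[267.3 207.9] [16  7 92] [0.5002 0.1249 0.0666] [0.5708 0.2252 0.0086]
[389.2 251.5] [ 25  14 262] [ 0.5616 -0.1925  0.0666] [ 0.6399 -0.1319  0.0086]
[154.7 298.7] [ 51  66 430] [ 0.1497 -0.0363  0.0666] [0.1765 0.0438 0.0086]
green
[158.4 181.2] [ 45  23 442] [0.3889 0.4787 0.056 ]
[302.3 230.8] [ 8  6 38] [ 5.015e-01 -4.000e-04  5.600e-02]
```

View pics/crop.png

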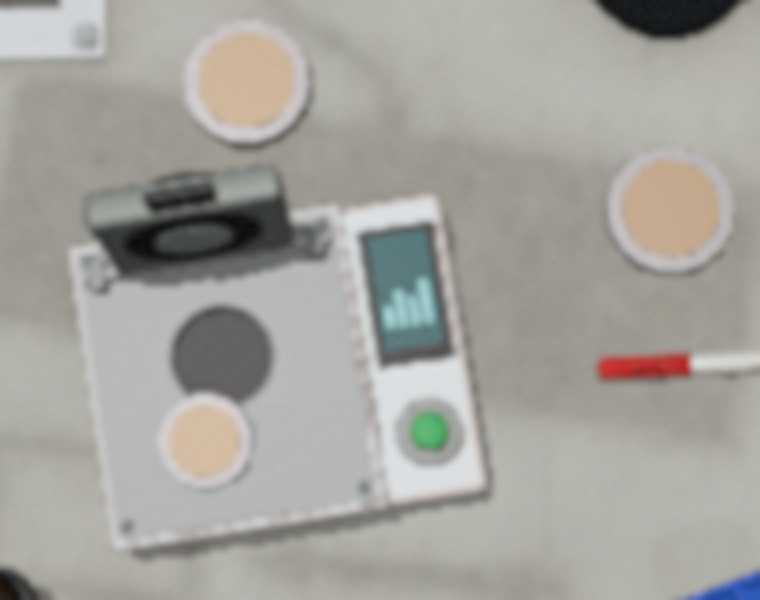

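The crop confirms it: the deck disc, crop (205,440), is clearly smaller (about 22 px against 30) than the discs at crop (247,82) and (670,210). The recess is at crop (222,355), and the reader is yawed about 8°. I'll move to a hover over the near side, swinging clear of the stack.

```bash

python3 -m handwheel '[{"tx":1.2,"ty":-4.4,"tz":0.5,"turn":1.6},{"tx":2.4,"ty":-8.8,"tz":1,"turn":3.2},{"tx":3.6,"ty":-13.2,"tz":1.5,"turn":4.8},{"tx":4.8,"ty":-17.6,"tz":2,"turn":6.4},{"tx":6,"ty":-22,"tz":2,"turn":8}]' 0.35 20
python3 -m handwheel '[{"tx":1.4,"ty":-4,"turn":1.6},{"tx":2.8,"ty":-8,"turn":3.2},{"tx":4.2,"ty":-12,"turn":4.8},{"tx":5.6,"ty":-16,"turn":6.4},{"tx":7,"ty":-20,"turn":8}]'
python3 -m handwheel '[{"tx":1.8,"ty":-3.1,"turn":1.8},{"tx":3.6,"ty":-6.2,"turn":3.6},{"tx":5.4,"ty":-9.3,"turn":5.4},{"tx":7.2,"ty":-12.4,"turn":7.2},{"tx":9,"ty":-15.5,"turn":9}]'
python3 -m handwheel '[{"tx":0,"ty":0,"tz":0,"turn":0},{"tx":0,"ty":0,"tz":0,"turn":0},{"tx":0,"ty":0,"tz":0,"turn":0},{"tx":0,"ty":0,"tz":0,"turn":0},{"tx":0,"ty":0,"tz":0,"turn":0}]'
python3 - <<'E'
from h import *
im,c=snap('wrist','w1.png'); print(c['world_to_cam']); s=read_state(); print(s['ee_pos'],s['ee_rot'],s['width'])
h=cv2.cvtColor(im,cv2.COLOR_RGB2HSV); m=cv2.inRange(h,(5,50,120),(20,150,255))
n,l,st,ce=cv2.connectedComponentsWithStats(m)
for i in range(1,n):
    if st[i,4]>200: print(ce[i],st[i],onz(c,ce[i],.0666))
E
```

```text
time_s: 0.7
ee_pos: [0.2753, 0.4708, 0.2391]
ee_rot: [0.251, 3.131, 0.001]
ft_force: [1.2, 0.7, -0.6]
width: 0.0578
gripper_force: 0.0
time_s: 1.2
ee_pos: [0.2742, 0.4734, 0.2383]
ee_rot: [-0.251, -3.131, 0.0]
ft_force: [0.7, -0.2, 0.6]
width: 0.0327
gripper_force: 0.0
[[ 0.1584991   0.98735846  0.00114343 -0.5109279 ]
 [-0.95508822  0.15361226 -0.25339645  0.22367026]
 [-0.25036878  0.03907103  0.96736184 -0.35856638]
 [ 0.          0.          0.          1.        ]]
[0.27430898 0.4732185  0.23826449] [-2.50987616e-01 -3.13130624e+00  4.96235978e-04] 0.03260843384454822
[ 8.95186136 52.74839538] [   0    0   22  119 1558] [0.06224076 0.15545797 0.0666    ]
[597.72184083 141.40071192] [ 474  106  166   75 3933] [0.26828372 0.81866961 0.0666    ]
[214.14687169 215.25079533] [   0  181  415   71 1886] [0.28549238 0.33975842 0.0666    ]
[622.97651934 251.88259669] [602 237  38  31 724] [0.42331834 0.86849855 0.0666    ]invalid input at $[0]: expected keys tx, ty, tz, turn
invalid input at $[0]: expected keys tx, ty, tz, turn
```

View pics/w1.png

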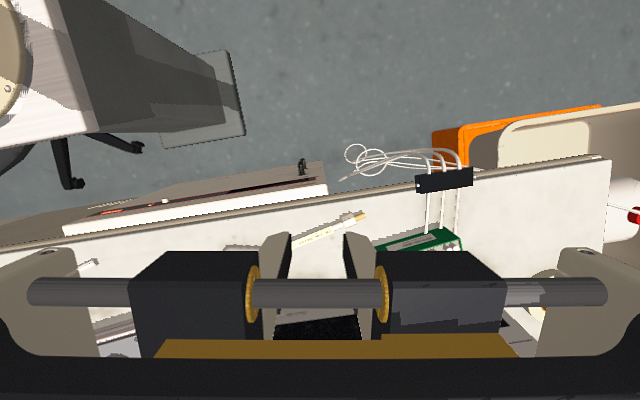

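The wrist view looks back toward the base (image up is roughly −x), showing the bench edge and the fingers at row 300. So I'll look from beyond the disc. Every row also needs all four keys.

```bash

python3 -m handwheel '[{"tx":1.4,"ty":-4,"tz":0.8,"turn":1.6},{"tx":2.8,"ty":-8,"tz":1.6,"turn":3.2},{"tx":4.2,"ty":-12,"tz":2.4,"turn":4.8},{"tx":5.6,"ty":-16,"tz":3.2,"turn":6.4},{"tx":7,"ty":-20,"tz":4,"turn":8}]'
python3 -m handwheel '[{"tx":4,"ty":-2.6,"tz":0.5,"turn":1.8},{"tx":8,"ty":-5.2,"tz":1,"turn":3.6},{"tx":12,"ty":-7.8,"tz":1.5,"turn":5.4},{"tx":16,"ty":-10.4,"tz":2,"turn":7.2},{"tx":20,"ty":-13,"tz":2,"turn":9}]'
python3 -m handwheel '[{"tx":3,"ty":0,"tz":0,"turn":0},{"tx":6,"ty":0,"tz":0,"turn":0},{"tx":6,"ty":0,"tz":0,"turn":0},{"tx":6,"ty":0,"tz":0,"turn":0},{"tx":6,"ty":0,"tz":0,"turn":0}]'
python3 - <<'E'
from h import *
im,c=snap('wrist','w2.png'); s=read_state(); print(s['ee_pos'],s['ee_rot'],s['width'],s['time_s'])
h=cv2.cvtColor(im,cv2.COLOR_RGB2HSV); m=cv2.inRange(h,(5,50,120),(20,150,255))
n,l,st,ce=cv2.connectedComponentsWithStats(m)
for i in range(1,n):
    if st[i,4]>200: print(ce[i],st[i],onz(c,ce[i],.0666))
E
```

```text
time_s: 1.75
ee_pos: [0.3451, 0.2713, 0.2789]
ee_rot: [0.031, 3.141, 0.0]
ft_force: [0.8, 0.0, 0.7]
width: 0.0324
gripper_force: 0.0
time_s: 2.25
ee_pos: [0.5467, 0.1417, 0.2993]
ee_rot: [-0.216, 3.133, 0.001]
ft_force: [0.2, 1.1, 0.3]
width: 0.0323
gripper_force: 0.0
time_s: 2.75
ee_pos: [0.6037, 0.1429, 0.2983]
ee_rot: [0.214, -3.133, 0.0]
ft_force: [0.3, -0.9, -0.2]
width: 0.0325
gripper_force: 0.0
[0.60374098 0.14290786 0.29865162] [ 2.14229294e-01 -3.13372343e+00 -1.51914928e-04] 0.03248755823883475 2.8
[315.92923077 107.26615385] [302  93  29  30 650] [0.50256835 0.12784584 0.0666    ]
[147.29513514 173.57837838] [130 157  35  34 925] [ 0.62488782 -0.10106918  0.0666    ]
[293.11478599 233.57392996] [274 221  33  31 514] [0.68728233 0.11825324 0.0666    ]
```

View pics/w2.png

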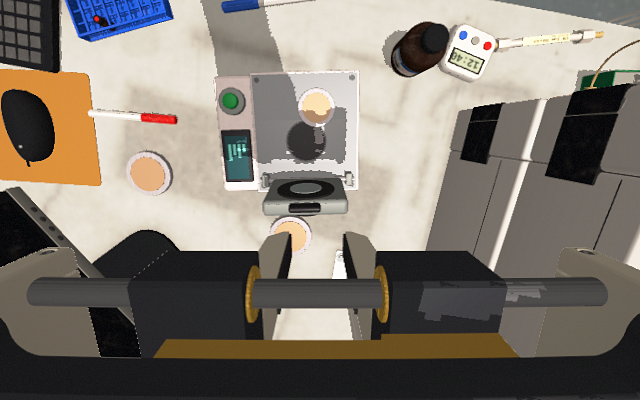

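The wrist view shows the disc at (316,107), the recess at (305,140), the key at (231,101) and the open head at (304,190). The other two discs, at (148,173) and (293,234), lie off the deck. Next I'll measure the recess.

```bash
python3 - <<'E'
from h import *
for n,f,roi in(('top','top0.png',(265,305,180,222)),('wrist','w2.png',(275,340,112,168)),('scene','scene0.png',(270,302,196,217))):
    im=cv2.imread('pics/'+f); c=get_calibration(n); g=cv2.cvtColor(im,cv2.COLOR_BGR2GRAY)
    x0,x1,y0,y1=roi; r=g[y0:y1,x0:x1]
    for th in ((95,115) if n!='wrist' else (60,75)):
        m=(r<th).astype(np.uint8)
        k,l,st,ce=cv2.connectedComponentsWithStats(m); i=1+np.argmax(st[1:,4])
        cs,_=cv2.findContours((l==i).astype(np.uint8),cv2.RETR_EXTERNAL,cv2.CHAIN_APPROX_NONE)
        P=np.array([onz(c,(p[0][0]+x0,p[0][1]+y0),.058)[:2] for p in cs[0]])
        (cc),R=cv2.minEnclosingCircle((P*1000).astype(np.float32)); print(n,th,np.round(cc,1),round(R,1),st[i])
c=get_calibration('top')
for q in ((231,),): pass
w=get_calibration('wrist'); im=cv2.imread('pics/w2.png'); h=cv2.cvtColor(im,cv2.COLOR_BGR2HSV)
m=cv2.inRange(h,(45,80,30),(85,255,255)); k,l,st,ce=cv2.connectedComponentsWithStats(m)
for i in range(1,k):
    if st[i,4]>100: print('green',ce[i],st[i,2:],onz(w,ce[i],.056))
# deck corner screws, deck edge
for p in((252,72),(354,72),(256,189),(358,189)): print('corner',onz(w,p,.058).round(4))
t=get_calibration('top')
for p in((122,540),(380,502),(75,250),(340,212)): print('tcorner',onz(t,(230+p[0]/4,110+p[1]/4),.058).round(4))
E
```

```text
top 95 [563.1 125.5] 19.0 [ 9  7 17 10 30]
top 115 [549.9 119.1] 26.2 [  8   7  24  23 424]
wrist 60 [549.2 119.8] 26.4 [ 13  10  37  38 876]
wrist 75 [549.2 119.9] 27.2 [ 12  10  39  39 932]
scene 95 [546.3 114.3] 24.5 [  8   8  18   8 124]
scene 115 [532.4 111.7] 40.3 [  0   7  27  13 166]
green [608.15189873  77.91455696] [ 47  18 316] [0.40435232 0.52507348 0.056     ]
green [586.10084034  81.55462185] [ 15  17 119] [0.41390077 0.49510607 0.056     ]
green [229.70707071 100.47474747] [ 16  16 198] [0.50900596 0.00812565 0.056     ]
corner [0.4687 0.0363 0.058 ]
corner [0.4501 0.1724 0.058 ]
corner [0.6284 0.0552 0.058 ]
corner [0.6077 0.2054 0.058 ]
tcorner [0.449  0.1716 0.058 ]
tcorner [0.4694 0.032  0.058 ]
tcorner [0.6077 0.1992 0.058 ]
tcorner [0.6279 0.0535 0.058 ]
```

Recess ≈ (0.5495, 0.119), disc ≈ (0.5027, 0.1275), key ≈ (0.509, 0.007), reader yaw ≈ 7.8°. These agree with the sizes given: recess radius 27 mm, and the corners span the deck. The push is 47.6 mm along −10.4°.

```bash

python3 -m handwheel '[{"tx":-4,"ty":-0.2,"tz":0,"turn":-4.5},{"tx":-8,"ty":-0.4,"tz":0,"turn":-9},{"tx":-12,"ty":-0.6,"tz":-2,"turn":-13.5},{"tx":-14.6,"ty":-0.7,"tz":-5,"turn":-18},{"tx":-14.6,"ty":-0.7,"tz":-9,"turn":-18}]'
python3 -m handwheel '[{"tx":0,"ty":0,"tz":-4,"turn":0},{"tx":0,"ty":0,"tz":-8,"turn":0},{"tx":0,"ty":0,"tz":-11.5,"turn":0},{"tx":0,"ty":0,"tz":-13.5,"turn":0},{"tx":0,"ty":0,"tz":-13.5,"turn":0}]'
python3 - <<'E'
from h import *
im,c=snap('top'); s=read_state(); print(s['ee_pos'],s['ee_rot'],s['width'],s['ft_force'])
h=cv2.cvtColor(im,cv2.COLOR_RGB2HSV); m=cv2.inRange(h,(5,50,100),(20,160,255))
n,l,st,ce=cv2.connectedComponentsWithStats(m)
for i in range(1,n):
    if 60<st[i,4]<900: print(ce[i],st[i],onz(c,ce[i],.0666))
E
```

```text
time_s: 3.3
ee_pos: [0.4554, 0.1357, 0.2098]
ee_rot: [0.281, 3.127, 0.003]
ft_force: [1.4, 0.8, -0.7]
width: 0.0324
gripper_force: 0.0
time_s: 3.8
ee_pos: [0.457, 0.1353, 0.072]
ee_rot: [-0.278, -3.126, 0.003]
ft_force: [0.3, -0.3, 0.3]
width: 0.0326
gripper_force: 0.0
[0.45778469 0.13542297 0.07330385] [-2.79099367e-01 -3.12716414e+00  1.40619500e-03] 0.03219916927995864 [0.32220252 0.70515139 0.40952335]
[291.1010101  129.62121212] [280 119  23  22 396] [0.70099457 0.10567135 0.0666    ]
[397.3847981  161.65320665] [386 151  24  23 421] [ 0.62877764 -0.12584139  0.0666    ]
```

```bash

python3 -m handwheel '[{"tx":0,"ty":0,"tz":-0.6,"turn":0},{"tx":0,"ty":0,"tz":-1.2,"turn":0},{"tx":0,"ty":0,"tz":-1.2,"turn":0},{"tx":0.5,"ty":-0.09,"tz":-1.2,"turn":0},{"tx":1,"ty":-0.18,"tz":-1.2,"turn":0}]'
python3 -m handwheel '[{"tx":0.5,"ty":-0.09,"tz":0,"turn":0},{"tx":1,"ty":-0.18,"tz":0,"turn":0},{"tx":1.4,"ty":-0.25,"tz":0,"turn":0},{"tx":1.8,"ty":-0.32,"tz":0,"turn":0},{"tx":2.2,"ty":-0.39,"tz":0,"turn":0}]'
python3 -m handwheel '[{"tx":0.4,"ty":-0.07,"tz":0,"turn":0},{"tx":0.8,"ty":-0.14,"tz":0,"turn":0},{"tx":1.2,"ty":-0.21,"tz":0,"turn":0},{"tx":1.6,"ty":-0.28,"tz":0,"turn":0},{"tx":1.6,"ty":-0.28,"tz":0,"turn":0}]'
python3 - <<'E'
from h import *
im,c=snap('scene'); cv2.imwrite('pics/s1.png',cv2.resize(im[140:260,210:370,::-1],None,fx=5,fy=5,interpolation=cv2.INTER_CUBIC))
E
```

```text
time_s: 4.35
ee_pos: [0.4695, 0.1337, 0.0621]
ee_rot: [0.28, 3.128, 0.001]
ft_force: [0.7, 0.6, -1.5]
width: 0.0324
gripper_force: 0.0
time_s: 4.85
ee_pos: [0.491, 0.1296, 0.0616]
ee_rot: [-0.28, -3.129, 0.0]
ft_force: [-0.0, 0.9, 0.3]
width: 0.0324
gripper_force: 0.4
time_s: 5.35
ee_pos: [0.5076, 0.1269, 0.0616]
ee_rot: [0.281, 3.128, 0.0]
ft_force: [-0.3, 0.5, -1.3]
width: 0.0326
gripper_force: 0.0
```

View pics/s1.png

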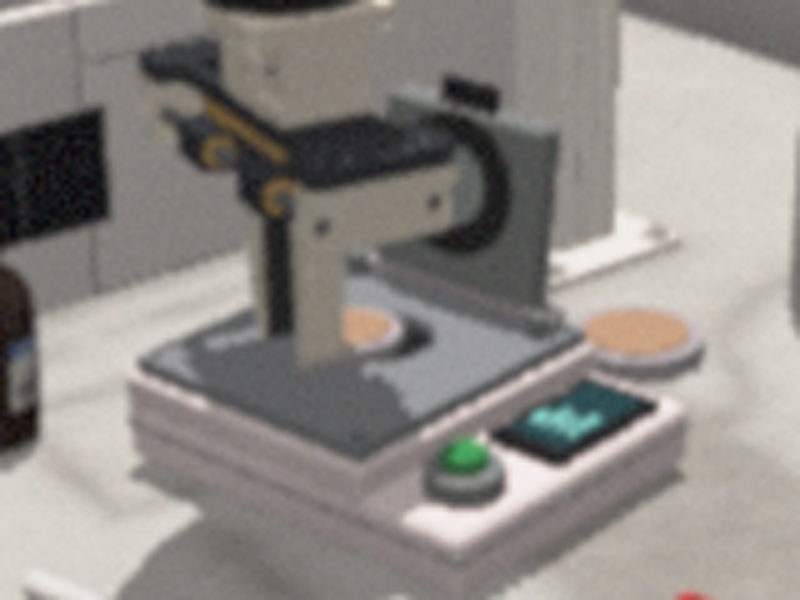

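The crop shows the disc at (370,330) moving ahead of the fingers, partly over the recess at (415,335). I'll push the last 15 mm, look, then back off.

```bash

python3 -m handwheel '[{"tx":0.3,"ty":-0.06,"tz":0,"turn":0},{"tx":0.6,"ty":-0.11,"tz":0,"turn":0},{"tx":0.9,"ty":-0.17,"tz":0,"turn":0},{"tx":1.1,"ty":-0.2,"tz":0,"turn":0},{"tx":1.3,"ty":-0.24,"tz":0,"turn":0}]'
python3 -m handwheel '[{"tx":0.1,"ty":-0.02,"tz":0,"turn":0},{"tx":0.2,"ty":-0.04,"tz":0,"turn":0},{"tx":0.3,"ty":-0.05,"tz":0,"turn":0},{"tx":0.3,"ty":-0.05,"tz":0,"turn":0},{"tx":0.3,"ty":-0.05,"tz":0,"turn":0}]'
python3 -m handwheel '[{"tx":-0.5,"ty":0.1,"tz":0,"turn":0},{"tx":-1.5,"ty":0.2,"tz":2,"turn":0},{"tx":-4,"ty":0.4,"tz":6,"turn":3},{"tx":-6,"ty":0.4,"tz":11,"turn":8},{"tx":-6,"ty":0.4,"tz":16,"turn":14}]' 0
python3 - <<'E'
from h import *
im,c=snap('scene'); cv2.imwrite('pics/s2.png',cv2.resize(im[140:260,210:370,::-1],None,fx=5,fy=5,interpolation=cv2.INTER_CUBIC))
im,c=snap('scene')
h=cv2.cvtColor(im,cv2.COLOR_RGB2HSV); m=cv2.inRange(h,(5,50,100),(20,160,255))
n,l,st,ce=cv2.connectedComponentsWithStats(m)
for i in range(1,n):
    if 60<st[i,4]<900: print(ce[i],st[i],onz(c,ce[i],.0596))
E
```

```text
time_s: 5.9
ee_pos: [0.5201, 0.1245, 0.0616]
ee_rot: [0.28, 3.129, 0.0]
ft_force: [-0.0, -0.6, -0.2]
width: 0.0322
gripper_force: 0.1
time_s: 6.4
ee_pos: [0.5228, 0.124, 0.0616]
ee_rot: [0.28, 3.129, 0.0]
ft_force: [-0.1, -0.9, 0.1]
width: 0.0321
gripper_force: 0.0
time_s: 6.9
ee_pos: [0.4593, 0.1276, 0.2188]
ee_rot: [0.111, -3.136, 0.003]
ft_force: [2.1, 1.0, -0.2]
width: 0.0009
gripper_force: 0.0
[239.93243243  95.48648649] [229  92  25   8  74] [1.17205077 1.26959156 0.0596    ]
[284.45348837 206.34883721] [277 203  16   7  86] [0.54479371 0.11690485 0.0596    ]
[336.625      205.93421053] [327 202  21   9 152] [0.64027567 0.03639844 0.0596    ]
[389.20075758 251.49242424] [377 245  25  14 264] [ 0.57100692 -0.18513005  0.0596    ]
[155.12224449 297.90981964] [135 269  51  66 499] [ 0.15450273 -0.02497457  0.0596    ]
```

View pics/s2.png

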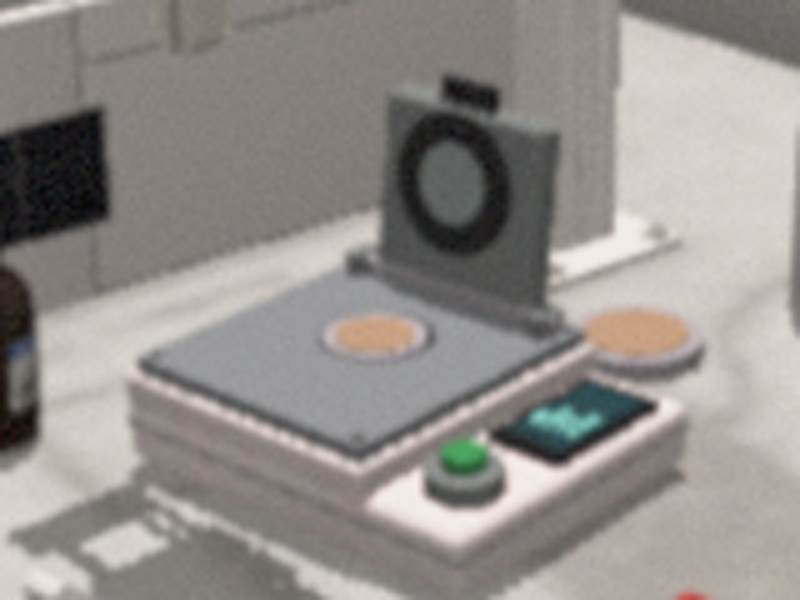

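The disc is seated flush in the recess at crop (377,335). Now I'll carry the closed fingers up and over to behind the open head.

```bash

python3 -m handwheel '[{"tx":2,"ty":0,"tz":4,"turn":2},{"tx":6,"ty":0.2,"tz":7,"turn":4},{"tx":11,"ty":0.4,"tz":8,"turn":4},{"tx":16,"ty":0.6,"tz":8,"turn":4},{"tx":21,"ty":0.8,"tz":8,"turn":4}]' 0
python3 -m handwheel '[{"tx":0,"ty":0,"tz":0,"turn":0},{"tx":0,"ty":0,"tz":0,"turn":0},{"tx":0,"ty":0,"tz":0,"turn":0},{"tx":0,"ty":0,"tz":0,"turn":0},{"tx":0,"ty":0,"tz":0,"turn":0}]'
python3 - <<'E'
from h import *
im,c=snap('scene'); cv2.imwrite('pics/s3.png',cv2.resize(im[80:260,190:400,::-1],None,fx=3,fy=3,interpolation=cv2.INTER_CUBIC))
E
```

```text
time_s: 7.5
ee_pos: [0.6733, 0.1362, 0.2981]
ee_rot: [-0.213, 3.134, 0.001]
ft_force: [-0.1, 0.5, -0.2]
width: 0.0005
gripper_force: 0.0
time_s: 8.0
ee_pos: [0.671, 0.1362, 0.2986]
ee_rot: [-0.213, 3.134, 0.0]
ft_force: [-0.3, 0.8, 0.6]
width: 0.0007
gripper_force: 0.0
```

View pics/s3.png

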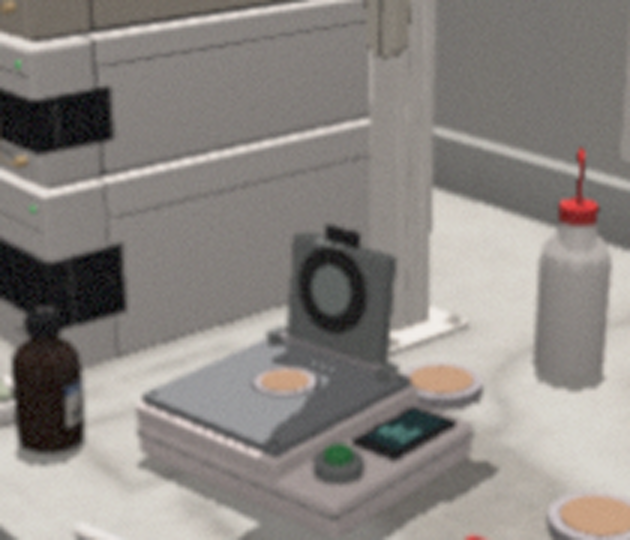

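The fingertips are at crop (390,30), behind and above the head, with the pole clear of them. I'll descend behind the head and push it forward.

```bash

python3 -m handwheel '[{"tx":0.5,"ty":0,"tz":-3,"turn":0},{"tx":0.5,"ty":0,"tz":-7,"turn":0},{"tx":0.5,"ty":0,"tz":-11,"turn":0},{"tx":0.5,"ty":0,"tz":-14.5,"turn":0},{"tx":0.5,"ty":0,"tz":-15.6,"turn":0}]'
python3 -m handwheel '[{"tx":-0.9,"ty":-0.12,"tz":0,"turn":0},{"tx":-1.8,"ty":-0.25,"tz":0,"turn":0},{"tx":-2.7,"ty":-0.37,"tz":0,"turn":0},{"tx":-3.6,"ty":-0.49,"tz":0,"turn":0},{"tx":-4.6,"ty":-0.62,"tz":0.2,"turn":0}]'
python3 -m handwheel '[{"tx":-0.7,"ty":-0.1,"tz":0.5,"turn":0},{"tx":-1.4,"ty":-0.2,"tz":0.9,"turn":0},{"tx":-2.1,"ty":-0.29,"tz":1.1,"turn":0},{"tx":-2.8,"ty":-0.38,"tz":1.1,"turn":0},{"tx":-3.5,"ty":-0.48,"tz":1.1,"turn":0}]'
python3 - <<'E'
from h import *
im,c=snap('scene'); cv2.imwrite('pics/s4.png',cv2.resize(im[120:260,210:370,::-1],None,fx=4,fy=4,interpolation=cv2.INTER_CUBIC))
E
```

```text
time_s: 8.55
ee_pos: [0.6746, 0.1357, 0.1388]
ee_rot: [0.213, -3.13, 0.001]
ft_force: [-0.3, 0.5, -1.0]
width: 0.0002
gripper_force: 0.0
time_s: 9.05
ee_pos: [0.6312, 0.1299, 0.1455]
ee_rot: [-0.213, 3.131, 0.001]
ft_force: [3.2, -0.1, 1.6]
width: 0.0006
gripper_force: 1.2
time_s: 9.55
ee_pos: [0.5953, 0.1249, 0.155]
ee_rot: [-0.213, 3.134, -0.0]
ft_force: [1.8, 0.2, -0.5]
width: 0.0003
gripper_force: 0.7
```

View pics/s4.png

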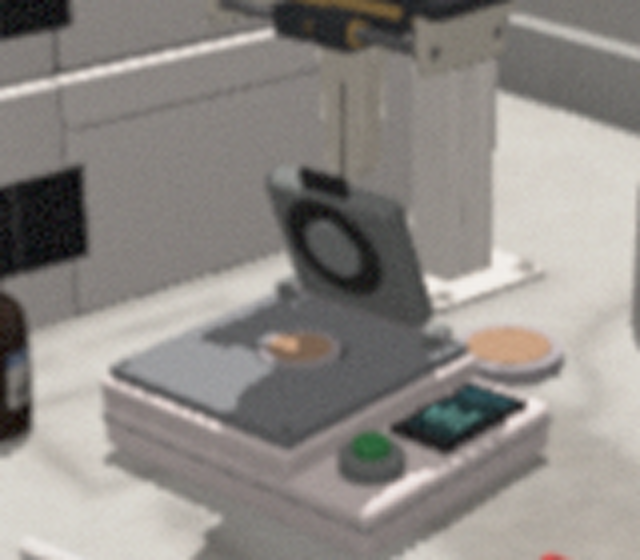

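The head leans forward at about 70°, with the fingers behind its tab at crop (350,165). I'll follow the arc down.

```bash

python3 -m handwheel '[{"tx":-1,"ty":-0.14,"tz":-0.25,"turn":0},{"tx":-2,"ty":-0.27,"tz":-0.6,"turn":0},{"tx":-2.9,"ty":-0.4,"tz":-1,"turn":0},{"tx":-3.7,"ty":-0.5,"tz":-1.6,"turn":0},{"tx":-4.5,"ty":-0.62,"tz":-2.3,"turn":0}]'
python3 -m handwheel '[{"tx":-0.85,"ty":-0.12,"tz":-0.7,"turn":0},{"tx":-1.4,"ty":-0.19,"tz":-1.4,"turn":0},{"tx":-2,"ty":-0.27,"tz":-2,"turn":0},{"tx":-2.4,"ty":-0.33,"tz":-2.7,"turn":0},{"tx":-2.8,"ty":-0.38,"tz":-3.3,"turn":0}]'
python3 -m handwheel '[{"tx":-0.4,"ty":-0.05,"tz":-0.5,"turn":0},{"tx":-0.7,"ty":-0.1,"tz":-1,"turn":0},{"tx":-1,"ty":-0.14,"tz":-1.4,"turn":0},{"tx":-1,"ty":-0.14,"tz":-1.8,"turn":0},{"tx":-1,"ty":-0.14,"tz":-1.9,"turn":0}]'
python3 - <<'E'
from h import *
im,c=snap('scene'); cv2.imwrite('pics/s5.png',cv2.resize(im[120:260,210:370,::-1],None,fx=4,fy=4,interpolation=cv2.INTER_CUBIC))
E
```

```text
time_s: 10.1
ee_pos: [0.5497, 0.1187, 0.1315]
ee_rot: [0.213, -3.134, 0.0]
ft_force: [0.3, -0.5, 1.7]
width: 0.0005
gripper_force: 0.7
time_s: 10.6
ee_pos: [0.5225, 0.115, 0.0984]
ee_rot: [-0.213, 3.134, -0.0]
ft_force: [0.2, 0.4, 0.9]
width: 0.0004
gripper_force: 0.4
time_s: 11.1
ee_pos: [0.512, 0.1135, 0.0816]
ee_rot: [0.212, -3.134, -0.0]
ft_force: [-10.8, -2.3, 44.2]
width: 0.0007
gripper_force: 21.9
```

View pics/s5.png

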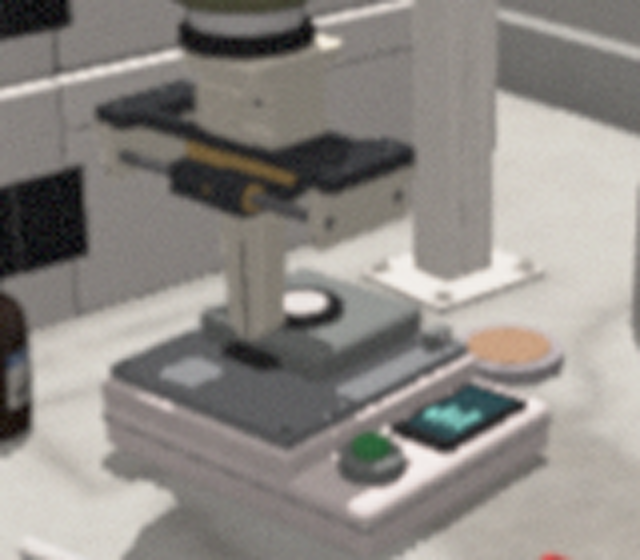

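The head is shut: the tab is flat at crop (250,355) and the reaction is 44 N. I'll lift straight up, move over the key, check alignment by pose, and press.

```bash

python3 -m handwheel '[{"tx":0,"ty":0,"tz":1,"turn":0},{"tx":0,"ty":0,"tz":3,"turn":0},{"tx":-0.1,"ty":-3,"tz":4,"turn":0},{"tx":-0.2,"ty":-7,"tz":4,"turn":0},{"tx":-0.3,"ty":-10.65,"tz":4,"turn":0}]'
python3 -m handwheel '[{"tx":0,"ty":0,"tz":-2,"turn":0},{"tx":0,"ty":0,"tz":-4,"turn":0},{"tx":0,"ty":0,"tz":-4.6,"turn":0},{"tx":0,"ty":0,"tz":-4.8,"turn":0},{"tx":0,"ty":0,"tz":-4.8,"turn":0}]'
python3 - <<'E'
from h import *
im,c=snap('scene'); cv2.imwrite('pics/s6.png',cv2.resize(im[120:260,210:370,::-1],None,fx=4,fy=4,interpolation=cv2.INTER_CUBIC))
im,c=snap('top');cv2.imwrite('pics/t6.png',im[:,:,::-1])
print(read_state()['ee_pos'])
E
```

```text
time_s: 11.65
ee_pos: [0.5099, 0.0061, 0.1204]
ee_rot: [-0.214, 3.133, -0.0]
ft_force: [0.8, -0.9, 0.0]
width: 0.0007
gripper_force: 0.0
time_s: 12.15
ee_pos: [0.5098, 0.0074, 0.0721]
ee_rot: [0.214, -3.134, -0.0]
ft_force: [0.2, -0.4, 0.3]
width: 0.0005
gripper_force: 0.0
[0.51009656 0.00736435 0.07259279]
```

View pics/s6.png

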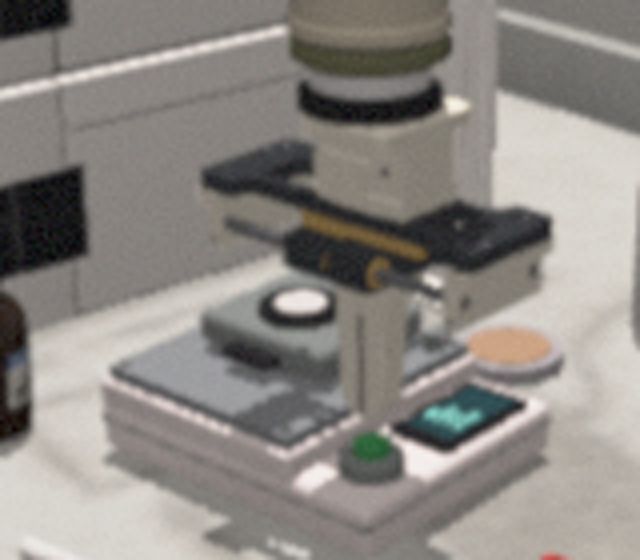

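The head stays shut, and the fingertips at crop (372,415) are directly above the key at (372,443), which matches the 16 mm height gap. Now I'll press and release.

```bash

python3 -m handwheel '[{"tx":-0.1,"ty":0,"tz":-1,"turn":0},{"tx":-0.1,"ty":0,"tz":-1.5,"turn":0},{"tx":-0.1,"ty":0,"tz":-1.8,"turn":0},{"tx":-0.1,"ty":0,"tz":-2,"turn":0},{"tx":-0.1,"ty":0,"tz":-2.15,"turn":0}]'
python3 -m handwheel '[{"tx":0,"ty":0,"tz":-0.1,"turn":0},{"tx":0,"ty":0,"tz":-0.1,"turn":0},{"tx":0,"ty":0,"tz":-0.1,"turn":0},{"tx":0,"ty":0,"tz":-0.1,"turn":0},{"tx":0,"ty":0,"tz":-0.1,"turn":0}]'
python3 -m handwheel '[{"tx":0,"ty":0,"tz":1,"turn":0},{"tx":0,"ty":0,"tz":4,"turn":0},{"tx":0,"ty":0,"tz":8,"turn":0},{"tx":0,"ty":0,"tz":12,"turn":0},{"tx":0,"ty":0,"tz":15,"turn":0}]'
python3 -m handwheel '[{"tx":0,"ty":0,"tz":0,"turn":0},{"tx":0,"ty":0,"tz":0,"turn":0},{"tx":0,"ty":0,"tz":0,"turn":0},{"tx":0,"ty":0,"tz":0,"turn":0},{"tx":0,"ty":0,"tz":0,"turn":0}]'
```

```text
time_s: 12.75
ee_pos: [0.5088, 0.0072, 0.0516]
ee_rot: [-0.213, 3.134, 0.0]
ft_force: [-6.8, 1.2, 41.5]
width: 0.0001
gripper_force: 20.6
time_s: 13.25
ee_pos: [0.5088, 0.0073, 0.0517]
ee_rot: [-0.213, 3.133, 0.0]
ft_force: [-6.5, 1.8, 37.7]
width: 0.0006
gripper_force: 18.6
time_s: 13.75
ee_pos: [0.5089, 0.007, 0.2017]
ee_rot: [-0.212, 3.133, 0.0]
ft_force: [-0.1, 0.5, 0.4]
width: 0.0004
gripper_force: 0.0
time_s: 14.25
ee_pos: [0.5083, 0.0071, 0.1985]
ee_rot: [0.213, -3.132, 0.0]
ft_force: [0.2, -0.4, -0.0]
width: 0.0002
gripper_force: 0.0
```

```bash
python3 -c "
from station import *
print(finish_job())"
```

```text
the job is handed in; nothing more can be done
None
```

The disc is seated in the recess, the head is shut, the start key was pressed fully down and released, and the job is handed in; the interface returned no verdict.

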